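# Thread the gauge rod through both guide bushings and hold it there

## Robot

A 6-joint arm with a two-finger parallel gripper is mounted at the origin on a cart in front of the work surface, level with it; the furniture and walls round the work are solid. World frame = base frame: x ahead of the robot, y to its left, z up, the work surface at z = 0. Lengths are in m, angles in rad, forces in N, time in s.
With the tool pointing down it reaches from about 0.35 to 0.975 m from the base axis. Payload 4.9 kg.
Tool frame: the origin (TCP) lies at the very end of the fingers, on their centre line; the grasp point (between the pads) lies behind it (manip.pinch_z is the y of the grasp point in the tool frame, in m); y points along the fingers, x is the direction in which the jaws open and shut, and the axes are right-handed (so a half turn about y gives the same grasp; the last joint's range is limited). The gripper opens to 85 mm and grips with 20 to 120 N. Pads are 22 mm wide; open, the fingers measure 114 mm over their backs; the gripper's body (76 mm by 85 mm) begins 54 mm behind the grasp point. The pads swing forward as they close: fully open they stand 13 mm farther back than shut.
Start: joints at [1.024, 0.053, 1.613, -0, 1.476, -0.119], TCP at [0.259, 0.569, 0.231] pointing down, gripper open.
Joint ranges: [-3.01, 3.01], [-1.01, 2.22], [0.06, 2.58], [-1.02, 4.17], [0.09, 2.62], [-3.14, 3.14]. Speed limits (rad/s): [2.57, 2.57, 3.14, 3.14, 3.14, 3.14].

## Interface

Orientations are given as a unit quaternion [w, x, y, z].
In Python, from plant import manip gives the robot as it stands.
- The arm moves only by the tool drive_tool, never from a script. Its argument "motion" is a list of rows, each a list of 3 entries, a list of its own where there are three numbers: the shift along the tool's x, y, z in units of 25 mm (1.0 is 25 mm), then the turn, a rotation vector about the tool's x, y, z in units of 5 degrees (1.0 is 5 degrees), then the closure, from -1 (fully open) to 1 (shut). A call has 1 to 12 rows; each row shifts and turns the commanded pose from where the row before left it, along the tool's axes as they then stand; what a row does not reach is not made up. A row lasts 1/10 s, in which the tool goes at most 50 mm and 8.59 degrees, less where a joint would pass 70% of its speed; a pose out of reach is approached as far as the arm can. A call is refused whole if a number of a shift passes 1 or a number of a turn 1, either way. A call with a gripper value outside its range is refused whole. The fingers move at their own pace and stop on an object; the grip force is fixed at half the most. Time passes only in rows, so rows that do not move let the fingers close. It gives the time, the measured TCP pose, the force and the opening at its end, in the units of the state.
- manip.state(): the state, without advancing time (a new reading comes with each control period).
- manip.grab_frame(name): name is "scene" or "top" or "wrist"; returns a dict with "img" (480x640x3 uint8, blue, green, red), "range_z" (480x640 float32, m along the optical axis (not along the pixel's ray), 0 where there is no reading), "camera_matrix" (3x3 intrinsics, pixels), "world_from_camera" (4x4, takes a point from camera to world coordinates); the wrist camera has in their place "T_tool_cam" (4x4, takes a point from camera to tool coordinates, whose origin is the TCP and whose axes are the tool frame's). Camera axes: x right, y down, z forward; pixel columns grow to the right and rows downward; lengths in m; the calibration is good to about 2 mm. A picture is of the moment at which its call begins: read the wrist's pose just before it.
- manip.job_done(): hands the job in, once; it reports no verdict.
The state is a dict: "time": time; "joint_pos": joint angles; "joint_vel": joint speeds; "joint_efforts": joint torques, N m; "tool_pos": TCP position; "tool_rot": TCP orientation; "contact_force": force on the tool from outside, world axes, zero at the start; "ft_torque": the same for the moment, N m; "gripper_width": opening from 0.0 (shut) to 1.0 (fully open).
Only numpy, scipy, OpenCV 4.12 (cv2) and the standard library are available. Lean on these libraries where they do the work, as an engineer would, in place of code of your own. Each camera call takes 0.05 s, during which the arm holds its last target. There are 200 camera calls.

## Task

Take the red-headed steel gauge rod out of the wooden rack and lower it from above through the upper brass bushing of the grey frame and then on through the lower one, to check that they line up. Finish still holding the rod in the gripper, upright and still, with its lower end sticking out underneath the lower bushing, about midway between that bushing and the base plate and not touching the plate. Leave the other two rods in the rack and everything else where it stands.

Things in the scene. Friction and masses are not known exactly. Their poses are not given: they have to be found in the camera images.
- gauge_rod: steel rod, shank 10 mm in diameter, chamfered end; red round head 16 mm in diameter, 32 mm long; 137 mm long in all, about 60 g. Origin: centre of the lower end; z runs along the rod to the head, which spans 105 to 137 mm (13 mm collar 102 to 105) and is gripped from above. Starts upright and loose in one of the rack's three holes
- rod_tip (a point): centre of the gauge rod's lower end (the same point as its origin)
- rod_head (a point): middle of the gauge rod's red head, on its axis, 121 mm above the lower end
- work_board: fixed plywood board 335x745x13 mm lying level across the rims of the open drawer; all the things here stand on its top, which is 75.5 mm above the work surface (z = 0). Origin centre of underside
- rod_rack: fixed wooden rack 44x164x50 mm, origin centre of underside, long side along its y. Three upright holes 14 mm wide at x 0, y -55, 0 and +55 mm, floors at z 8 mm, mouths at z 50 mm; in each stands one rod, in changing order
- bush_frame: fixed grey frame, origin centre of underside. Dark base plate 110x80 (x, y) mm, top at z 12 mm; column x +10 to +36, y +-30, top at z 110; two arms 60 mm wide reach from it to x -50. Each holds an upright brass bushing, outer diameter 25 mm, bore 13 mm, on one vertical axis at x -20, y 0: upper z 86 to 104, lower z 40 to 58; below it 28 mm free down to the plate
- upper_bushing (a point): centre of the upper bushing's mouth (its top), 104 mm above the underside of the frame
- lower_bushing (a point): centre of the lower bushing's mouth (its top), 58 mm above the underside of the frame
- black_rod: a shorter rod, 102 mm long, brass shank 10 mm and black head 16 mm in diameter; stands upright with its top 110 mm above the rack's underside and stays in the rack; origin at its lower end
- blue_rod: a shorter rod, 102 mm long, brass shank 10 mm and blue head 16 mm in diameter; stands upright with its top 110 mm above the rack's underside and stays in the rack; origin at its lower end
- glass_jar: clear open glass jar, 64 mm wide, 79 mm high, bystander on the board; origin at the centre of its underside
- tray_pins: small cream tray of pins, 45x61x19 mm, bystander on the board; origin at the centre of its underside
- wax_block: green wax block, 32x72x22 mm, bystander on the board; origin at the centre of its underside
- polish_tin: red round tin, 64 mm wide, 30 mm high, bystander on the board; origin at the centre of its underside
- oil_stone: grey oil stone, 38x105x17 mm, bystander on the board; origin at the centre of its underside
- pliers_2: pliers with black handles, 50x129x11 mm, bystander on the board; origin at the centre of its underside
- tape_roll: tan tape roll, 69 mm wide, 19 mm high, bystander on the board; origin at the centre of its underside

How it is judged:
On the way, in this order (a step that is already met when the one before it is completed fails the run):
1. the gauge rod's end has come down through the upper bushing and is in the gap above the lower one (z of rod_tip in the frame of bush_frame between 0.059 and 0.085 m and horizontal distance between rod_tip and upper_bushing below 0.012 m and angle between gauge_rod's own z axis and vertical below 0.1 rad).
2. its end has come out underneath the lower bushing (z of rod_tip in the frame of bush_frame below 0.037 m and horizontal distance between rod_tip and lower_bushing below 0.005 m and angle between gauge_rod's own z axis and vertical below 0.1 rad), for 0.1 s.
At the end, for the whole second after the job is handed in: The held rod (grip over 1 N) spans both bushings: lower end at least 3 mm below the lower bushing and 3 mm above the base plate, within 5 mm of their axis, upright within 0.1 rad, at rest, clear of the rack. Other rods and bystanders within 30 mm of their starts (all of step 2 and z of rod_tip in the frame of bush_frame above 0.015 m and horizontal distance between rod_head and upper_bushing below 0.014 m and contact force between the fingers and gauge_rod above 1 N and contact force between gauge_rod and rod_rack below 0.1 N and linear speed of gauge_rod below 0.02 m/s and angular speed of gauge_rod below 0.3 rad/s and distance of each of black_rod, blue_rod, glass_jar, tray_pins, wax_block, polish_tin, oil_stone, pliers_2, tape_roll from where it was at the start of the episode below 0.03 m); the arm keeps its last pose, push and grip.
It fails at once if another rod or a bystander was moved more than 30 mm (distance of any of black_rod, blue_rod, glass_jar, tray_pins, wax_block, polish_tin, oil_stone, pliers_2, tape_roll from where it was at the start of the episode above 0.03 m).
It also fails if it takes over 40 s, if anything falls off the work surface, if the arm or the gripper's body presses on something with over 40 N, if the wrist force passes 120 N, or if a joint passes its speed limit or range.

## Working session

There is one attempt and no reset: what is moved stays moved. The work goes in short steps, Python scripts to look and compute and a tool call to move; the robot and the scene stay as the last step left them, time stands still between calls to the robot, and variables do not carry over. Pictures are saved under pics/ and viewed, about 8 in all and at most 12, crops included, and the job is handed in when it is done.

Besides the shell and the picture viewer there is one more tool, called after "Emit:" by a JSON object that holds its "name" and its "arguments". drive_tool: Moves the arm, as the interface text tells. Its arguments: {"type":"object","properties":{"motion":{"type":"array","items":{"type":"array"}}},"required":["motion"]}

```bash
mkdir -p pics; ls; cat > h.py <<'E'
import numpy as np, cv2
from scipy.spatial.transform import Rotation as R
from plant import manip
def twt():
    s=manip.state(); q=s["tool_rot"]; T=np.eye(4)
    T[:3,:3]=R.from_quat([q[1],q[2],q[3],q[0]]).as_matrix(); T[:3,3]=s["tool_pos"]; return T
def grab(n):
    T=twt(); f=manip.grab_frame(n)
    f["W"]=T@f["T_tool_cam"] if n=="wrist" else f["world_from_camera"]
    return f
def ray(f,u,v):
    d=np.linalg.inv(f["camera_matrix"])@[u,v,1]; return f["W"][:3,3], f["W"][:3,:3]@d
def onz(f,u,v,z):
    o,d=ray(f,u,v); return o+d*(z-o[2])/d[2]
def pt(f,u,v):
    o,d=ray(f,u,v); return o+d*f["range_z"][int(v),int(u)]
def proj(f,p):
    c=np.linalg.inv(f["W"])@np.r_[p,1]; k=f["camera_matrix"]@c[:3]; return k[:2]/k[2]
def cloud(f):
    v,u=np.mgrid[:480,:640]; d=np.stack([u,v,np.ones_like(u)],-1)@np.linalg.inv(f["camera_matrix"]).T
    return f["W"][:3,3]+(d*f["range_z"][...,None])@f["W"][:3,:3].T
def cross(f1,p1,f2,p2):
    o1,d1=ray(f1,*p1); o2,d2=ray(f2,*p2); A=np.c_[d1,-d2]; t=np.linalg.lstsq(A,o2-o1,rcond=None)[0]
    a=o1+d1*t[0]; b=o2+d2*t[1]; return (a+b)/2, np.linalg.norm(a-b)
def redhead(f):
    h=cv2.cvtColor(f["img"],cv2.COLOR_BGR2HSV)
    return (((h[...,0]<8)|(h[...,0]>172))&(h[...,1]>130)&(h[...,2]>60)).astype(np.uint8)
E
python3 - <<'E'
from h import *
import pickle
print(manip.state(), manip.pinch_z)
for n in ("scene","top"):
    f=grab(n); cv2.imwrite(f"pics/{n}0.png",f["img"]); pickle.dump(f,open(n+".pkl","wb")); print(n,f["camera_matrix"],f["W"])
    m=redhead(f); k,l,s,c=cv2.connectedComponentsWithStats(m); P=cloud(f)
    for i in range(1,k):
        if s[i,4]>15: print(s[i],c[i],np.median(P[l==i],0))
E
```

```text
pics
{'time': 0.0, 'joint_pos': array([ 1.02400491e+00,  5.32991545e-02,  1.61429120e+00,  2.51462159e-05,
        1.47596964e+00, -1.18998223e-01]), 'joint_vel': array([-0.00181685, -0.00014893,  0.00063035, -0.00174571,  0.00130148,
        0.00178481]), 'joint_efforts': array([ 1.99218761e-03, -3.93693030e+01, -3.70174062e+01, -7.50699019e-05,
        7.33627821e-03,  9.24059634e-06]), 'tool_pos': array([0.25896158, 0.56815413, 0.23010045]), 'tool_rot': array([-0.59444427,  0.59503658,  0.38184063, -0.38309948]), 'contact_force': array([ 0.00914405,  0.34687772, -0.06027858]), 'ft_torque': array([0.03130589, 0.00070558, 0.00608294]), 'gripper_width': 1.0092275568487243} -0.0187
scene [[500.44053803   0.         317.72560005]
 [  0.         500.44053803 243.78624867]
 [  0.           0.           1.        ]] [[ 0.85037648 -0.38467733  0.35900306  0.11587682]
 [-0.52587103 -0.64451503  0.55503157 -0.63386449]
 [ 0.01787481 -0.6607751  -0.75037108  1.05746248]
 [ 0.          0.          0.          1.        ]]
[   0   17  108   84 3698] [46.598702   55.64845863] [0.15567458 0.34343
[... 869 characters left out ...]
  0.34185254]
[345 379  31  35 714] [359.67086835 396.00560224] [ 0.42796861 -0.31832453  0.10406067]
top [[435.42397159   0.         322.22851504]
 [  0.         435.42397159 240.61875751]
 [  0.           0.           1.        ]] [[ 0.00451667 -0.98830714  0.15240929  0.41206187]
 [-0.99986023 -0.00200989  0.01659771  0.00547894]
 [-0.01609731 -0.15246295 -0.98817808  1.06541523]
 [ 0.          0.          0.          1.        ]]
[260 251   9   9  63] [263.87301587 254.76190476] [0.51538977 0.13389257 0.2200759 ]
[458 284  32  29 603] [473.46434494 297.86069652] [ 0.43459169 -0.30783577  0.10506729]
[ 287  444   89   36 1348] [331.00148368 460.21068249] [0.07442447 0.00100211 0.0126876 ]
```

View images.

View pics/scene0.png

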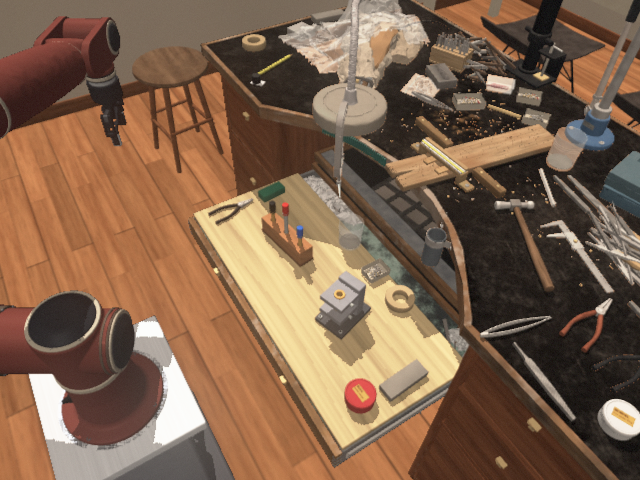

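View pics/top0.png

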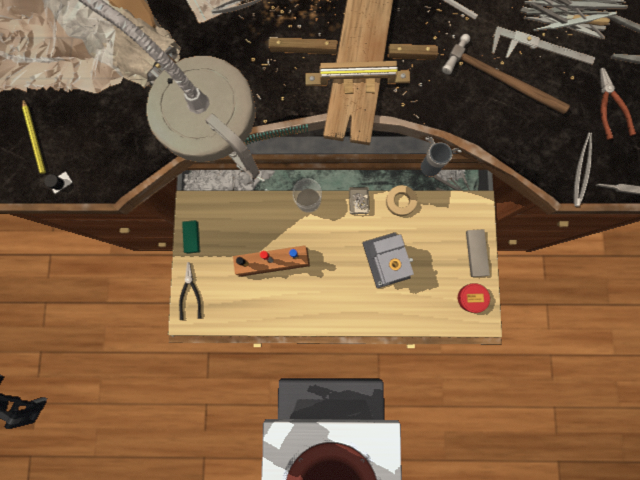

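```bash
python3 - <<'E'
from h import *
import pickle
fs={n:pickle.load(open(n+".pkl","rb")) for n in("scene","top")}
S={}
for n,f in fs.items():
    P=cloud(f); h=cv2.cvtColor(f["img"],cv2.COLOR_BGR2HSV)
    H,Sa,V=h[...,0],h[...,1],h[...,2]
    fr=(P[...,0]>.3)&(P[...,0]<.65)&(P[...,1]>-.25)&(P[...,1]<0)&(P[...,2]>.165)&(P[...,2]<.20)
    br=fr&(H>12)&(H<32)&(Sa>120)
    v,u=np.where(br); print(n,"brass",br.sum(),u.mean(),v.mean(),(u.min(),u.max(),v.min(),v.max()),np.median(P[br],0)); S[n]=((u.min()+u.max())/2,(v.min()+v.max())/2)
    print(" onz",onz(f,*S[n],.1795))
    q=fr&(P[...,2]>.175); r=cv2.minAreaRect(P[q][:,:2].astype(np.float32)*1000); print(" frame top",r,np.median(P[q],0))
    blue=(H>100)&(H<125)&(Sa>150)&(P[...,2]>.16)&(P[...,2]<.2)&(P[...,0]<.7)&(P[...,0]>.3)
    blk=(V<60)&(P[...,2]>.17)&(P[...,2]<.2)&(P[...,0]>.4)&(P[...,0]<.62)&(P[...,1]>.14)&(P[...,1]<.26)
    red=(redhead(f)>0)&(P[...,2]>.19)&(P[...,2]<.24)&(P[...,0]>.4)&(P[...,0]<.62)&(P[...,1]>0)
    for nm,m in(("blue",blue),("blk",blk),("red",red)):
        v,u=np.where(m); print(" ",nm,m.sum(),np.round(P[m].mean(0),4),P[m].max(0).round(4))
    hi=(P[...,2]>.24)&(P[...,0]>.3)&(P[...,0]<.8)&(P[...,1]>-.35)&(P[...,1]<.5)
    for x in np.arange(.3,.8,.1):
        for y in np.arange(-.35,.5,.1):
            m=hi&(abs(P[...,0]-x-.05)<.05)&(abs(P[...,1]-y-.05)<.05)
            if m.sum()>20: print("   hi x%.2f y%.2f"%(x,y),m.sum(),P[m][:,2].min().round(3),P[m][:,2].max().round(3),P[m][:,0].min().round(3))
print(cross(fs["scene"],S["scene"],fs["top"],S["top"]))
def head(f):
    P=cloud(f);m=(redhead(f)>0)&(P[...,2]>.19)&(P[...,2]<.24)&(P[...,0]>.4)&(P[...,0]<.62); v,u=np.where(m); return u.mean(),v.mean()
print(cross(fs["scene"],head(fs["scene"]),fs["top"],head(fs["top"])))
E
```

```text
scene brass 69 339.2608695652174 294.1014492753623 (np.int64(334), np.int64(344), np.int64(290), np.int64(298)) [ 0.50275486 -0.12859207  0.17822017]
 onz [ 0.4995482  -0.13026687  0.1795    ]
 frame top ((513.4429321289062, -128.96963500976562), (87.8595199584961, 68.49002838134766), 16.795120239257812) [ 0.517177   -0.12533104  0.17824815]
  blue 5 [0.5251 0.078  0.1842] [0.5285 0.0814 0.1867]
  blk 17 [0.5057 0.1825 0.1761] [0.5109 0.185  0.1836]
  red 67 [0.5137 0.1304 0.2101] [0.5228 0.1413 0.2224]
   hi x0.50 y0.35 417 0.301 0.338 0.575
   hi x0.50 y0.45 154 0.3 0.337 0.576
   hi x0.60 y-0.35 1594 0.3 0.339 0.606
   hi x0.60 y-0.25 904 0.243 0.337 0.662
   hi x0.60 y-0.15 41 0.334 0.35 0.694
   hi x0.60 y-0.05 32 0.334 0.351 0.695
   hi x0.60 y0.05 295 0.241 0.396 0.661
   hi x0.60 y0.15 836 0.241 0.403 0.661
   hi x0.60 y0.25 1064 0.299 0.375 0.6
   hi x0.60 y0.35 982 0.24 0.34 0.6
   hi x0.60 y0.45 395 0.33 0.358 0.6
   hi x0.70 y-0.35 2145 0.33 0.352 0.7
   hi x0.70 y-0.25 1826 0.288 0.338 0.7
   hi x0.70 y-0.15 1621 0.3 0.356 0.7
   hi x0.70 y-0.05 1095 0.301 0.357 0.701
  
[... 974 characters left out ...]
.05 237 0.241 0.396 0.662
   hi x0.60 y0.15 1641 0.24 0.404 0.662
   hi x0.60 y0.25 2668 0.299 0.376 0.6
   hi x0.60 y0.35 3078 0.33 0.339 0.6
   hi x0.60 y0.45 1564 0.331 0.359 0.6
   hi x0.70 y-0.35 3155 0.331 0.352 0.7
   hi x0.70 y-0.25 3179 0.25 0.339 0.7
   hi x0.70 y-0.15 2591 0.301 0.358 0.7
   hi x0.70 y-0.05 2744 0.302 0.358 0.7
   hi x0.70 y0.05 2863 0.301 0.375 0.706
   hi x0.70 y0.15 3804 0.242 0.503 0.7
   hi x0.70 y0.25 3325 0.331 0.536 0.7
   hi x0.70 y0.35 3016 0.331 0.373 0.7
   hi x0.70 y0.45 1491 0.331 0.35 0.7
(array([ 0.50134176, -0.12775409,  0.17517653]), np.float64(0.00019909298512646654))
(array([0.5511878 , 0.13749731, 0.10746174]), np.float64(0.05342820469149721))
```

```bash
cat >> h.py <<'E'
def plan(pos,ang):
    """units to shift/turn so TCP is at pos with tool pointing down, tool x at ang (deg, mod 180) in world"""
    T=twt(); c=T[:3,:3]; best=None
    for a in (ang,ang+180):
        r=np.deg2rad(a); x=np.array([np.cos(r),np.sin(r),0]); y=np.array([0,0,-1.]); D=np.c_[x,y,np.cross(x,y)]
        rv=R.from_matrix(c.T@D).as_rotvec(degrees=True)
        print("a",a,"turn units",(rv/5).round(2),"then shift",((D.T@(np.array(pos)-T[:3,3]))/.025).round(2),"| shift now",((c.T@(np.array(pos)-T[:3,3]))/.025).round(2))
    s=manip.state(); print("t",s["time"],"pos",s["tool_pos"].round(4),"x",c[:,0].round(3),"y",c[:,1].round(3),"q6",s["joint_pos"][5].round(2),"g",s["gripper_width"].round(3),"F",s["contact_force"].round(1))
E
python3 -c "
from h import *
plan([.515,.133,.30],8.8)"
```

```text
a 8.8 turn units [ 1.000e-02  1.134e+01 -2.000e-02] then shift [  7.46  -2.79 -18.77] | shift now [-11.6   -2.77 -16.54]
a 188.8 turn units [-2.000e-02 -2.466e+01 -1.000e-02] then shift [-7.46 -2.79 18.77] | shift now [-11.6   -2.77 -16.54]Traceback (most recent call last):
  File "<string>", line 3, in <module>
    plan([.515,.133,.30],8.8)
    ~~~~^^^^^^^^^^^^^^^^^^^^^
  File "h.py", line 35, in plan
    s=manip.state(); print("t",s["time"],"pos",s["tool_pos"].round(4),"x",c[:,0].round(3),"y",c[:,1].round(3),"q6",s["joint_pos"][5].round(2),"g",s["gripper_width"].round(3),"F",s["contact_force"].round(1))
                                                                                                                                                  ^^^^^^^^^^^^^^^^^^^^^^^^
AttributeError: 'float' object has no attribute 'round'
```

Emit:
{"name": "drive_tool", "arguments": {"motion": [[[0,-0.25,0],[0,0.95,0],-1],[[0,-0.25,0],[0,0.95,0],-1],[[0,-0.25,0],[0,0.95,0],-1],[[0,-0.25,0],[0,0.95,0],-1],[[0,-0.25,0],[0,0.95,0],-1],[[0,-0.25,0],[0,0.95,0],-1],[[0,-0.25,0],[0,0.95,0],-1],[[0,-0.25,0],[0,0.95,0],-1],[[0,-0.25,0],[0,0.95,0],-1],[[0,-0.25,0],[0,0.95,0],-1],[[0,-0.25,0],[0,0.95,0],-1],[[0,0,0],[0,0.9,0],-1]]}}

```text
time: 1.3
tool_pos: [0.2594, 0.5688, 0.3006]
tool_rot: [0.705, -0.705, -0.053, 0.053]
contact_force: [-0.9, -0.1, 0.7]
gripper_width: 1.003
```

Emit:
{"name": "drive_tool", "arguments": {"motion": [[[0.4,0,-1],[0,0,0],-1],[[0.4,0,-1],[0,0,0],-1],[[0.4,0,-1],[0,0,0],-1],[[0.4,0,-1],[0,0,0],-1],[[0.4,0,-1],[0,0,0],-1],[[0.4,0,-1],[0,0,0],-1],[[0.4,0,-1],[0,0,0],-1],[[0.4,0,-1],[0,0,0],-1],[[0.4,0,-1],[0,0,0],-1],[[0.4,0,-1],[0,0,0],-1],[[0.4,0,-1],[0,0,0],-1],[[0,0,0],[0,0,0],-1]]}}

```text
time: 2.5
tool_pos: [0.4108, 0.3114, 0.2995]
tool_rot: [-0.705, 0.706, 0.052, -0.053]
contact_force: [-1.1, 0.6, 0.8]
gripper_width: 0.997
```

```bash
sed -i 's/s\["gripper_width"\].round(3)/round(float(s["gripper_width"]),3)/' h.py; python3 - <<'E'
from h import *
plan([.515,.133,.30],8.8)
f=grab("wrist"); cv2.imwrite("pics/w1.png",f["img"]); print(manip.state()["time"])
m=redhead(f); k,l,s,c=cv2.connectedComponentsWithStats(m); P=cloud(f)
for i in range(1,k):
    if s[i,4]>30: print(s[i],c[i],np.median(P[l==i],0),onz(f,*c[i],.2205))
E
```

```text
a 8.8 turn units [ 0.01 -0.05 -0.01] then shift [ 3.03 -0.02 -7.69] | shift now [ 3.06 -0.01 -7.68]
a 188.8 turn units [1.000e-02 3.595e+01 2.000e-02] then shift [-3.03 -0.02  7.69] | shift now [ 3.06 -0.01 -7.68]
t 2.5 pos [0.4108 0.3114 0.2995] x [ 0.989  0.148 -0.001] y [-0.    -0.001 -1.   ] q6 0.36 g 0.997 F [-1.1  0.6  0.8]
2.55
[   0  296   90  118 5888] [ 31.30553668 344.89079484] [0.05430524 0.05245284 0.02372859] [0.20911741 0.20253931 0.2205    ]
```

Emit:
{"name": "drive_tool", "arguments": {"motion": [[[0.4,0,-1],[0,0,0],-1],[[0.4,0,-1],[0,0,0],-1],[[0.4,0,-1],[0,0,0],-1],[[0.4,0,-1],[0,0,0],-1],[[0.4,0,-1],[0,0,0],-1],[[0.4,0,-1],[0,0,0],-1],[[0.4,0,-1],[0,0,0],-1],[[0.25,0,-0.7],[0,0,0],-1],[[0,0,0],[0,0,0],-1],[[0,0,0],[0,0,0],-1]]}}

```text
time: 3.55
tool_pos: [0.5141, 0.1357, 0.2997]
tool_rot: [0.705, -0.705, -0.054, 0.054]
contact_force: [-0.1, -0.5, -0.3]
gripper_width: 1.003
```

```bash
python3 - <<'E'
from h import *
import pickle
plan([.515,.133,.30],8.8)
f=grab("wrist"); cv2.imwrite("pics/w2.png",f["img"]); print(f["T_tool_cam"].round(3)); pickle.dump(f,open("w2.pkl","wb"))
m=redhead(f); k,l,s,c=cv2.connectedComponentsWithStats(m); P=cloud(f)
for i in range(1,k):
    if s[i,4]>30: print(s[i],c[i],np.median(P[l==i],0),onz(f,*c[i],.2205))
E
```

```text
a 8.8 turn units [-0.01 -0.01 -0.01] then shift [ 0.02 -0.01 -0.11] | shift now [ 0.02 -0.01 -0.11]
a 188.8 turn units [ 1.000e-02  3.599e+01 -1.000e-02] then shift [-0.02 -0.01  0.11] | shift now [ 0.02 -0.01 -0.11]
t 3.55 pos [0.5141 0.1357 0.2997] x [ 0.988  0.152 -0.001] y [-0.001  0.001 -1.   ] q6 -0.04 g 1.003 F [-0.1 -0.5 -0.3]
[[ 1.     0.     0.001  0.001]
 [-0.001 -0.286  0.958 -0.142]
 [ 0.    -0.958 -0.286  0.072]
 [ 0.     0.     0.     1.   ]]
[  0 220   8  65 357] [  2.70588235 252.58823529] [ 0.10387505 -0.00408345  0.0084148 ] [0.29941363 0.09888819 0.2205    ]
[306 232  23  31 550] [317.44545455 247.13454545] [0.51611782 0.13591487 0.21990259] [0.51586371 0.1363761  0.2205    ]
```

View pics/w2.png

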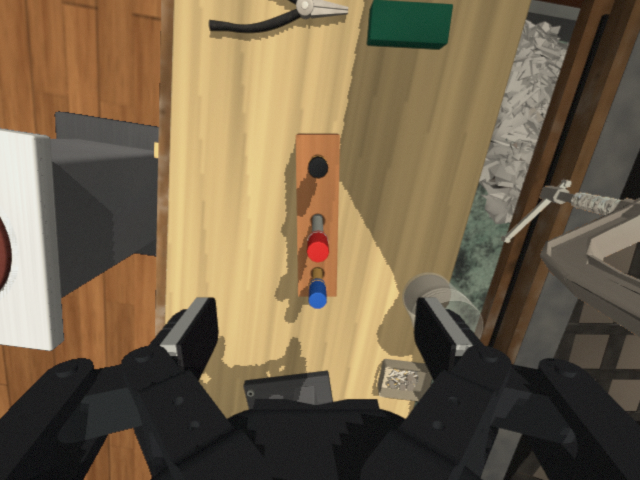

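```bash
python3 - <<'E'
from h import *
import pickle
W=pickle.load(open("w2.pkl","rb")); W["camera_matrix"]
pts={}
for n in("w2","top","scene"):
    f=pickle.load(open(n+".pkl","rb")); P=cloud(f)
    m=(redhead(f)>0)&(np.hypot(P[...,0]-.515,P[...,1]-.134)<.02)&(P[...,2]>.17)
    t=m&(P[...,2]>.2165); v,u=np.where(t); (c,r)=cv2.minEnclosingCircle(np.c_[u,v].astype(np.float32))
    print(n,t.sum(),P[t].mean(0).round(4),c,r,onz(f,u.mean(),v.mean(),.2205).round(4)); pts[n]=(f,(u.mean(),v.mean()))
for a,b in(("w2","top"),("w2","scene"),("top","scene")): print(a,b,cross(*pts[a],*pts[b]))
E
```

```text
w2 385 [0.5163 0.1335 0.2202] (317.3611145019531, 251.0) 11.1190185546875 [0.5163 0.1336 0.2205]
top 47 [0.5152 0.1343 0.2209] (263.5, 254.5) 3.8079864978790283 [0.5152 0.1343 0.2205]
scene 27 [0.5142 0.1326 0.22  ] (284.5, 204.5) 2.9155757427215576 [0.5139 0.1321 0.2205]
w2 top (array([0.5156674 , 0.1340841 , 0.22157217]), np.float64(0.001108876285029018))
w2 scene (array([0.51555321, 0.13343053, 0.21890295]), np.float64(0.0017207602860382725))
top scene (array([0.51548914, 0.13483197, 0.21747806]), np.float64(0.00027412185392908706))
```

Emit:
{"name": "drive_tool", "arguments": {"motion": [[[0.07,0,-0.08],[0,0,0],-1],[[0,0.8,0],[0,0,0],-1],[[0,0.8,0],[0,0,0],-1],[[0,0.8,0],[0,0,0],-1],[[0,0.8,0],[0,0,0],-1],[[0,0.8,0],[0,0,0],-1],[[0,0.4,0],[0,0,0],-1],[[0,0,0],[0,0,0],0],[[0,0,0],[0,0,0],1],[[0,0,0],[0,0,0],1],[[0,0,0],[0,0,0],1],[[0,0,0],[0,0,0],1]]}}

```text
time: 4.8
tool_pos: [0.5169, 0.1332, 0.1912]
tool_rot: [0.705, -0.705, -0.054, 0.053]
contact_force: [-0.7, -0.0, 3.5]
gripper_width: 0.163
```

Emit:
{"name": "drive_tool", "arguments": {"motion": [[[0,0,0],[0,0,0],1],[[0,0,0],[0,0,0],1],[[0,0,0],[0,0,0],1],[[0,0,0],[0,0,0],1],[[0,0,0],[0,0,0],1]]}}

```text
time: 5.3
tool_pos: [0.5169, 0.1332, 0.1912]
tool_rot: [0.705, -0.705, -0.054, 0.053]
contact_force: [-1.3, 0.8, 5.5]
gripper_width: 0.172
```

Emit:
{"name": "drive_tool", "arguments": {"motion": [[[0,-0.3,0],[0,0,0],1],[[0,-0.6,0],[0,0,0],1],[[0,-0.6,0],[0,0,0],1],[[0,-0.6,0],[0,0,0],1],[[0,-0.6,0],[0,0,0],1],[[0,-0.6,0],[0,0,0],1],[[0,-0.6,0],[0,0,0],1],[[0,-0.6,0],[0,0,0],1],[[0,-0.6,0],[0,0,0],1],[[0,-0.2,0],[0,0,0],1],[[0,0,0],[0,0,0],1]]}}

```text
time: 6.4
tool_pos: [0.5169, 0.1332, 0.3238]
tool_rot: [0.705, -0.705, -0.055, 0.053]
contact_force: [0.4, -0.2, -1.1]
gripper_width: 0.166
```

```bash
python3 - <<'E'
from h import *
import pickle
plan([.501,-.128,.325],8.8)
f=grab("wrist"); g=grab("scene"); pickle.dump((f,g),open("lift.pkl","wb"))
a=f["img"]; b=cv2.resize(g["img"][110:350,160:480],(640,480))
cv2.imwrite("pics/lift.png",cv2.resize(np.hstack([a,b]),(800,300)))
E
```

```text
a 8.8 turn units [ 0.   -0.01  0.02] then shift [ -2.23  -0.05 -10.23] | shift now [ -2.22  -0.05 -10.23]
a 188.8 turn units [-3.000e-02  3.599e+01  0.000e+00] then shift [ 2.23 -0.05 10.23] | shift now [ -2.22  -0.05 -10.23]
t 6.4 pos [0.5169 0.1332 0.3238] x [0.988 0.152 0.002] y [ 0.002  0.    -1.   ] q6 -0.04 g 0.166 F [ 0.4 -0.2 -1.1]
```

View pics/lift.png

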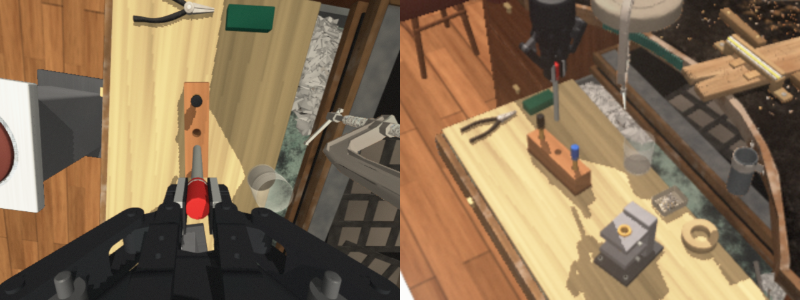

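Emit:
{"name": "drive_tool", "arguments": {"motion": [[[-0.1,0,-0.5],[0,0,0],1],[[-0.2,0,-1],[0,0,0],1],[[-0.2,0,-1],[0,0,0],1],[[-0.25,0,-1],[0,0,0],1],[[-0.25,0,-1],[0,0,0],1],[[-0.25,0,-1],[0,0,0],1],[[-0.25,0,-1],[0,0,0],1],[[-0.2,0,-1],[0,0,0],1],[[-0.2,0,-1],[0,0,0],1],[[-0.2,0,-1],[0,0,0],1],[[-0.1,0,-0.7],[0,0,0],1],[[0,0,0],[0,0,0],1]]}}

```text
time: 7.7
tool_pos: [0.5, -0.1295, 0.3214]
tool_rot: [0.705, -0.705, -0.052, 0.053]
contact_force: [0.7, 0.2, -0.7]
gripper_width: 0.165
```

Emit:
{"name": "drive_tool", "arguments": {"motion": [[[0,0,0],[0,0,0],1],[[0,0,0],[0,0,0],1]]}}

```text
time: 7.9
tool_pos: [0.5006, -0.1268, 0.3222]
tool_rot: [0.705, -0.705, -0.054, 0.054]
contact_force: [-1.1, 0.5, 0.0]
gripper_width: 0.163
```

```bash
python3 - <<'E'
from h import *
import pickle
plan([.501,-.128,.325],8.8)
F={n:grab(n) for n in("wrist","scene","top")}; pickle.dump(F,open("over.pkl","wb"))
o=[]
for n,p in(("wrist",None),("scene",(.501,-.128,.2)),("top",(.501,-.128,.2))):
    f=F[n]
    if p is None: print(proj(f,np.array([.501,-.128,.18])));u,v=320,300;w=100
    else: u,v=proj(f,np.array(p)); w=40
    u,v=int(u),int(v); print(n,u,v,w); c=f["img"][max(0,v-w):v+w,u-w:u+w]; o.append(cv2.resize(c,(266,266),interpolation=cv2.INTER_CUBIC))
cv2.imwrite("pics/over.png",np.hstack(o))
E
```

```text
a 8.8 turn units [-0.01 -0.01 -0.01] then shift [ 0.01 -0.11 -0.05] | shift now [ 0.01 -0.11 -0.05]
a 188.8 turn units [ 1.000e-02  3.599e+01 -1.000e-02] then shift [-0.01 -0.11  0.05] | shift now [ 0.01 -0.11 -0.05]
t 7.9 pos [ 0.5006 -0.1268  0.3222] x [ 0.988  0.152 -0.001] y [-0.001  0.001 -1.   ] q6 -0.55 g 0.163 F [-1.1  0.5  0. ]
[315.22293978 227.01392805]
wrist 320 300 100
scene 339 287 40
top 396 262 40
```

View pics/over.png

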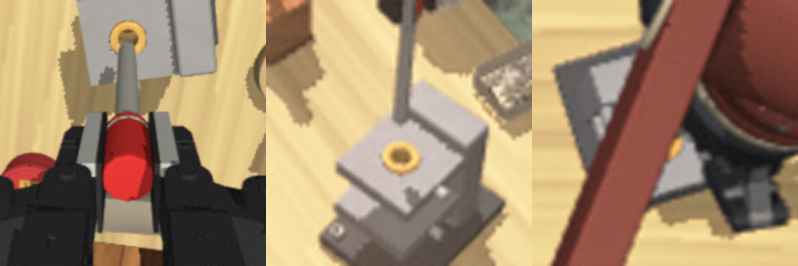

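```bash
python3 - <<'E'
from h import *
import pickle
F=pickle.load(open("over.pkl","rb"))
for n in("wrist","scene"):
    f=F[n]; P=cloud(f)
    m=(np.hypot(P[...,0]-.501,P[...,1]+.128)<.025)&(P[...,2]>.19)&(P[...,2]<.30)
    v,u=np.where(m); print(n,m.sum(),"lowest",P[m][:,2].min())
    o=f["W"][:3,3]
    for z in np.arange(.205,.30,.01):
        s=m&(abs(P[...,2]-z)<.005)
        if s.sum()<3: continue
        q=P[s]; print(round(z,3),s.sum(),q.mean(0).round(4), "x",q[:,0].min().round(4),q[:,0].max().round(4))
    h=cv2.cvtColor(f["img"],cv2.COLOR_BGR2HSV)
    b=(abs(P[...,2]-.178)<.012)&(np.hypot(P[...,0]-.501,P[...,1]+.128)<.025)&(h[...,0]>12)&(h[...,0]<32)&(h[...,1]>110)
    v,u=np.where(b); (c,a,t)=cv2.fitEllipse(cv2.convexHull(np.c_[u,v].astype(np.float32))); print("brass",b.sum(),c,a,onz(f,*c,.1795))
w=F["wrist"]["img"][190:290,265:365]; s=F["scene"]["img"][240:310,305:375]
cv2.imwrite("pics/z.png",np.hstack([cv2.resize(w,(400,400),interpolation=2),cv2.resize(s,(400,400),interpolation=2)]))
E
```

```text
wrist 620 lowest 0.21691450221243752
0.215 14 [ 0.5003 -0.1234  0.2185] x 0.4959 0.5052
0.225 45 [ 0.4997 -0.1234  0.2249] x 0.4956 0.5051
0.235 52 [ 0.5    -0.1234  0.2348] x 0.4957 0.5049
0.245 60 [ 0.5    -0.1235  0.2449] x 0.4958 0.5055
0.255 67 [ 0.5001 -0.1234  0.2549] x 0.496 0.5054
0.265 79 [ 0.5002 -0.1233  0.2653] x 0.4959 0.505
0.275 87 [ 0.5001 -0.1235  0.2753] x 0.4959 0.5058
0.285 100 [ 0.5004 -0.1233  0.2852] x 0.4961 0.5053
0.295 116 [ 0.5004 -0.1233  0.2951] x 0.496 0.5058
brass 353 (315.8438720703125, 228.59310913085938) (26.4453182220459, 26.94077491760254) [ 0.50177573 -0.12945712  0.1795    ]
scene 124 lowest 0.2148360896541316
0.215 4 [ 0.4991 -0.1275  0.2177] x 0.4961 0.504
0.225 13 [ 0.4969 -0.1282  0.2248] x 0.4943 0.5011
0.235 18 [ 0.4977 -0.1283  0.2352] x 0.4949 0.5019
0.245 12 [ 0.4977 -0.1277  0.2447] x 0.4948 0.5007
0.255 15 [ 0.4977 -0.1283  0.2552] x 0.4943 0.5038
0.265 15 [ 0.4983 -0.1285  0.2655] x 0.4949 0.5028
0.275 13 [ 0.4972 -0.128   0.2745] x 0.4944 0.5013
0.285 16 [ 0.4979 -0.1278  0.2828] x 0.4952 0.5015
0.295 18 [ 0.4983 -0.1283  0.2949] x 0.4948 0.503
brass 69 (339.249267578125, 294.0375061035156) (8.677906036376953, 10.10949420928955) [ 0.49995384 -0.13062576  0.1795    ]
```

View pics/z.png

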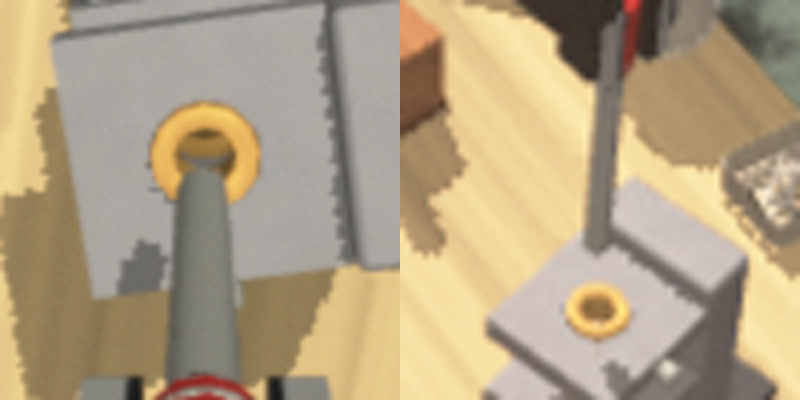

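```bash
cat >> h.py <<'E'
def linecmp(f,mask,zr,b):
    """rod centre per row vs. projected vertical through b; lateral offset in m of rod rel. to b"""
    out=[]
    for z in zr:
        p=proj(f,np.array([b[0],b[1],z])); r=int(round(p[1])); w=np.where(mask[r])[0]
        if len(w)<3: continue
        c=w.mean(); d=np.linalg.norm(f["W"][:3,3]-[b[0],b[1],z]); p=proj(f,np.array([b[0],b[1],z]))
        out.append((c-p[0])*d/f["camera_matrix"][0,0]*1000)
    return np.round(out,2)
E
python3 - <<'E'
from h import *
import pickle
F=pickle.load(open("over.pkl","rb"))
for n in("wrist","scene"):
    f=F[n]; P=cloud(f)
    m=(np.hypot(P[...,0]-.501,P[...,1]+.128)<.025)&(P[...,2]>.19)&(P[...,2]<.30)
    b=onz(f,*{"wrist":(315.84,228.59),"scene":(339.25,294.04)}[n],.1795)
    print(n,linecmp(f,m,np.arange(.222,.30,.008),b), "image-right in world",f["W"][:3,0].round(2))
f=F["wrist"]; 
for dy in (0,.001,.002,.003): print(dy,[proj(f,np.array([.5015-.0007,-.1295+dy+.0045,z])).round(1) for z in(.2150,.2165)])
E
```

```text
wrist [-1.03 -1.   -0.97 -0.6  -0.58 -0.89 -0.55 -0.53 -0.52] image-right in world [0.99 0.15 0.  ]
scene [-3.71 -3.06 -3.46 -3.86 -3.24 -2.62 -3.03 -3.44 -3.86 -2.28] image-right in world [ 0.85 -0.53  0.02]
0 [array([315.5, 234.5]), array([315.5, 235. ])]
0.001 [array([315.7, 233.2]), array([315.7, 233.8])]
0.002 [array([315.9, 232. ]), array([315.9, 232.5])]
0.003 [array([316.1, 230.8]), array([316.1, 231.3])]
```

Emit:
{"name": "drive_tool", "arguments": {"motion": [[[0.04,0,-0.13],[0,0,0],1],[[0,0.4,0],[0,0,0],1],[[0,0.4,0],[0,0,0],1],[[0,0.3,0],[0,0,0],1],[[0,0,0],[0,0,0],1],[[0,0,0],[0,0,0],1]]}}

```text
time: 8.65
tool_pos: [0.5021, -0.1302, 0.2945]
tool_rot: [0.705, -0.705, -0.054, 0.054]
contact_force: [-0.2, -0.1, -0.6]
gripper_width: 0.167
```

```bash
python3 - <<'E'
from h import *
import pickle
plan([.501,-.128,.325],8.8)
F={n:grab(n) for n in("wrist","scene")}; pickle.dump(F,open("over2.pkl","wb"))
for n in("wrist","scene"):
    f=F[n]; P=cloud(f)
    m=(np.hypot(P[...,0]-.501,P[...,1]+.13)<.025)&(P[...,2]>.187)&(P[...,2]<.28)
    h=cv2.cvtColor(f["img"],cv2.COLOR_BGR2HSV)
    q=(abs(P[...,2]-.178)<.012)&(np.hypot(P[...,0]-.501,P[...,1]+.128)<.025)&(h[...,0]>12)&(h[...,0]<32)&(h[...,1]>110)
    v,u=np.where(q); (c,a,t)=cv2.fitEllipse(cv2.convexHull(np.c_[u,v].astype(np.float32)))
    b=onz(f,*c,.1795); print(n,"brass",c,a,b.round(4),"box",u.min(),u.max(),v.min(),v.max())
    if n=="scene": b=onz(f,339.25,294.04,.1795)
    print(linecmp(f,m,np.arange(.193,.27,.008),b))
w=F["wrist"]["img"][170:270,265:365]; s=F["scene"]["img"][260:320,310:370]
cv2.imwrite("pics/z2.png",np.hstack([cv2.resize(w,(400,400),interpolation=2),cv2.resize(s,(400,400),interpolation=2)]))
E
```

```text
a 8.8 turn units [-0.01 -0.01 -0.01] then shift [-0.03 -1.22  0.09] | shift now [-0.03 -1.22  0.09]
a 188.8 turn units [ 1.000e-02  3.599e+01 -1.000e-02] then shift [ 0.03 -1.22 -0.09] | shift now [-0.03 -1.22  0.09]
t 8.65 pos [ 0.5021 -0.1302  0.2945] x [ 0.988  0.152 -0.001] y [-0.001  0.    -1.   ] q6 -0.55 g 0.167 F [-0.2 -0.1 -0.6]
wrist brass (314.7144775390625, 232.97027587890625) (29.283824920654297, 29.852487564086914) [ 0.5018 -0.1295  0.1795] box 300 329 219 245
[ 0.26  0.22 -0.06 -0.03  0.33  0.35  0.37  0.39  0.41  0.43]
scene brass (339.1442565917969, 294.2623291015625) (8.589112281799316, 10.3263578414917) [ 0.4994 -0.131   0.1795] box 334 344 290 298
[-0.15  0.51  0.1  -0.31  0.32  0.94  0.52  0.1  -0.33  1.28]
```

View pics/z2.png

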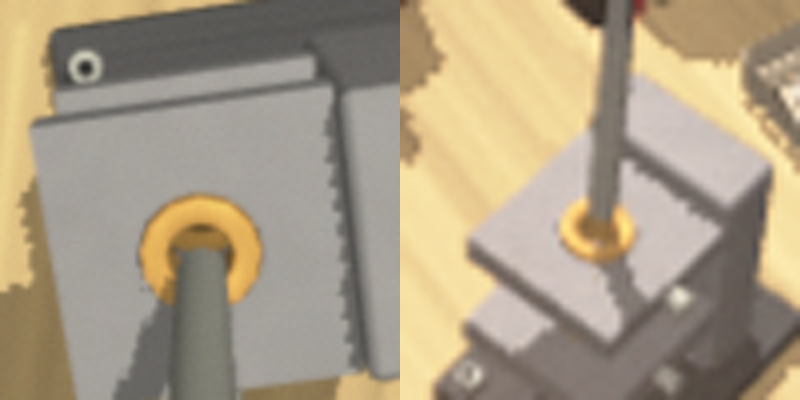

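Emit:
{"name": "drive_tool", "arguments": {"motion": [[[0,0.2,0],[0,0,0],1],[[0,0.2,0],[0,0,0],1],[[0,0.2,0],[0,0,0],1],[[0,0,0],[0,0,0],1]]}}

```text
time: 9.15
tool_pos: [0.5018, -0.1301, 0.2787]
tool_rot: [0.705, -0.705, -0.053, 0.055]
contact_force: [0.2, 0.4, -0.5]
gripper_width: 0.167
```

Emit:
{"name": "drive_tool", "arguments": {"motion": [[[0,0.2,0],[0,0,0],1],[[0,0.2,0],[0,0,0],1],[[0,0.2,0],[0,0,0],1],[[0,0.2,0],[0,0,0],1],[[0,0.2,0],[0,0,0],1],[[0,0,0],[0,0,0],1],[[0,0,0],[0,0,0],1]]}}

```text
time: 9.85
tool_pos: [0.5023, -0.1302, 0.2549]
tool_rot: [0.705, -0.705, -0.054, 0.054]
contact_force: [0.6, 0.0, -0.1]
gripper_width: 0.165
```

Emit:
{"name": "drive_tool", "arguments": {"motion": [[[0,0.15,0],[0,0,0],1],[[0,0.15,0],[0,0,0],1],[[0,0.15,0],[0,0,0],1],[[0,0.15,0],[0,0,0],1],[[0,0.15,0],[0,0,0],1],[[0,0.15,0],[0,0,0],1],[[0,0,0],[0,0,0],1]]}}

```text
time: 10.55
tool_pos: [0.5019, -0.1301, 0.2317]
tool_rot: [0.705, -0.705, -0.053, 0.054]
contact_force: [0.4, 0.2, -1.2]
gripper_width: 0.169
```

Emit:
{"name": "drive_tool", "arguments": {"motion": [[[0,0.15,0],[0,0,0],1],[[0,0.15,0],[0,0,0],1],[[0,0.15,0],[0,0,0],1],[[0,0.15,0],[0,0,0],1],[[0,0.15,0],[0,0,0],1],[[0,0.15,0],[0,0,0],1],[[0,0,0],[0,0,0],1],[[0,0,0],[0,0,0],1],[[0,0,0],[0,0,0],1]]}}

```text
time: 11.45
tool_pos: [0.5024, -0.1303, 0.2103]
tool_rot: [-0.705, 0.705, 0.054, -0.054]
contact_force: [-0.2, -0.4, -0.3]
gripper_width: 0.167
```

```bash
python3 - <<'E'
from h import *
plan([.501,-.128,.325],8.8)
F={n:grab(n) for n in("wrist","scene")}
f=F["wrist"];P=cloud(f);m=(redhead(f)>0)&(np.hypot(P[...,0]-.502,P[...,1]+.13)<.025); print("head top z",np.percentile(P[m][:,2],[5,50,98]))
w=f["img"]; s=F["scene"]["img"][240:340,290:390]
cv2.imwrite("pics/fin.png",np.hstack([cv2.resize(w,(400,300)),cv2.resize(s,(400,400),interpolation=2)[50:350]]))
E
```

```text
a 8.8 turn units [ 0.   -0.01  0.  ] then shift [-0.04 -4.59  0.1 ] | shift now [-0.04 -4.59  0.1 ]
a 188.8 turn units [-1.000e-02  3.599e+01  0.000e+00] then shift [ 0.04 -4.59 -0.1 ] | shift now [-0.04 -4.59  0.1 ]
t 11.45 pos [ 0.5024 -0.1303  0.2103] x [0.988 0.152 0.   ] y [ 0. -0. -1.] q6 -0.55 g 0.167 F [-0.2 -0.4 -0.3]
head top z [0.21553278 0.2384546  0.24030503]
```

View pics/fin.png

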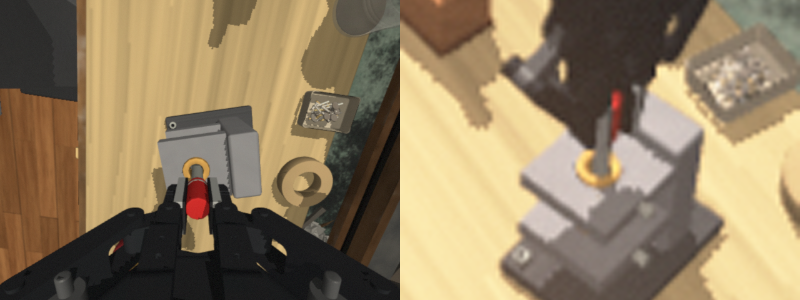

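```bash
python3 -c "
from plant import manip
s=manip.state();print(abs(s['joint_vel']).max(),s['contact_force']);print(manip.job_done())"
```

```text
0.0024211138173098044 [-0.13570133 -0.04881134 -0.46503395]
the job is handed in; nothing more can be done
None
```

I lifted the red-headed gauge rod out of the middle rack hole and lowered it through the upper and lower brass bushings. I handed the job in with the rod still gripped, about 11.5 s into the 40 s allowed.

**Final position:** The top of the rod's head measured z ≈ 0.240 m. That puts its lower end at ≈ 0.103 m, about 27 mm above the frame's underside. The target midpoint is 26 mm, and the end is about 15 mm above the base plate and 12 mm below the lower bushing. The lower end itself was not visible in the last pictures, so this rests on the head height and the rod's given length.

**Fit and stillness:** The force readings stayed at about 1 N or less while lowering through both bushings. At hand-in the tool pointed straight down and the joints were still. The last pictures show the gripper still closed on the head.

**Camera disagreement:** Above the bushing, the wrist and scene cameras disagreed on the rod's offset in y, at about 2 mm and 3.7 mm. I corrected by about 3 mm, and a second close look showed the rod within about 0.5 mm of the bushing axis.

**Other objects:** The lift picture showed the black and blue rods still in the rack. I did not measure the bystanders again afterwards, but nothing showed contact with them.

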